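# Hang the lift-off gate back on the cake guard

### The job

The washed gate of the cake guard is stored under the little riser shelf with only its hinge end sticking out. Draw it out, stand it upright on the open table well clear of the shelf and let go; then take it again and lower both its hinge knuckles fully down onto the two pins of the cake guard, so that it hangs shut across the open front. Let go of it there, and leave the cake, the timer, the measuring cup and the rest where they are.

Things in the scene. Friction and masses are not known exactly. Their poses are not given: they have to be found in the camera images.
- gate: Loose steel gate, 0.24 kg: 160 mm long (x), 12 mm thick (y), 120 mm high (z up). Origin: under its middle, at the bottom of its feet. Rails and end stiles 12 mm thick with a 3 mm sheet between (z 20 to 104 mm). Two cross feet, 14 x 64 x 6 mm, at x = -50 and +50 mm: it stands by itself. Its -x end is the hinge end; about 60 mm of that end plus the knuckles stick out of the shelf at the start.
- gate_top (a point): Middle of the gate's top rail (12 mm thick, 16 mm high), on its top edge: gate frame (0, 0, 120) mm; over the gate's centre of mass, the best place to hold it when hanging it.
- knuckle_low (a point): Centre of the lower mouth of the low knuckle: gate frame (-93, 0, 22) mm. Each knuckle is a short upright tube, 22 mm outside, 11 mm bore, 12 mm high, open at both ends, beyond the gate's hinge end.
- knuckle_high (a point): Centre of the lower mouth of the high knuckle: gate frame (-93, 0, 90) mm.
- gate_free_end (a point): Top corner of the gate at its free end, away from the hinge: gate frame (80, 0, 120) mm.
- shelf: Fixed sheet-metal riser shelf, 180 mm deep (x), 160 mm wide (y), side walls 6 mm; board from z = 130 to 138 mm, 10 mm above the gate's top; a timer stands on its rear half. Origin: on the table under its middle. Open front at x = -90 mm: the gate stands in it, its x axis within 3 degrees of the shelf's, hinge end forward, and must be drawn out towards the shelf's -x.
- guard: Fixed three-sided sheet-metal cake guard, walls 104 mm high. Origin: on the table under the middle of its open front; x points into it (back at x = 157 mm), y along the front. Hinge post, 240 mm high, at y = -125 mm; latch post, 120 mm high, at y = 102 mm, stop tab at x = 24 mm. Hung shut, the gate's origin is at guard (0, 0, 10) mm and its x axis points along the guard's +y.
- pin_low (a point): Foot of the low pin: guard frame (0, -93, 32) mm, on top of its bracket (14 mm wide, 6 mm thick). Both pins stand upright on one axis, 8 mm thick, 18 mm long, the last 6 mm tapered to 3 mm. Come in from the front (guard's -x) with the gate's origin 28 to 60 mm up, so that the low knuckle passes over the low pin and under the high bracket; then lower.
- pin_high (a point): Foot of the high pin: guard frame (0, -93, 100) mm, on top of its bracket; tip at z = 118 mm. A blank white card holder sticks out of the hinge post above it (z 185 to 237 mm, y -125 to -70 mm): the gate cannot come from straight above, nor be held by its hinge end there.
- latch (a point): Where the gate's free end top corner is when it hangs shut: guard frame (0, 80, 130) mm. On its loose hinge the gate sags by 2 to 3 degrees once released; that is normal.
- cake_a: Loose piece of cake, 75 x 56 x 75 mm, inside the guard; bystander. Origin: centre of its underside.
- cake_b: Loose piece of cake, 68 x 64 x 77 mm, inside the guard; bystander. Origin: centre of its underside.
- timer: Loose kitchen timer, 94 x 68 x 34 mm, on the riser shelf; bystander. Origin: centre of its underside.
- cup: Loose steel measuring cup, 74 x 103 x 74 mm, behind the work; bystander. Origin: under its middle.

How it is judged:
By the outcome, as a careful person would: the job done as asked, in the order asked, and still so for the second after the job is handed in, with the robot touching nothing.
It also fails if it takes over 58 s, if anything falls off the work surface, if the arm or the gripper's body presses on something with over 40 N, if the wrist force passes 120 N, or if a joint passes its speed limit or range.

### The arm

A 7-joint arm with a two-finger parallel gripper is mounted at the origin on a cart in front of the work surface, level with it; the furniture and walls round the work are solid. World frame = base frame: x ahead of the robot, y to its left, z up, the work surface at z = 0. Lengths are in m, angles in rad, forces in N, time in s.
With the tool pointing down it reaches from about 0.35 to 0.9 m from the base axis. Payload 8.1 kg.
Tool frame: the origin (TCP) lies on the centre line of the jaws, within the pads' length; the fingertips stand 14 mm ahead of it and the grasp point (between the pads) lies 5 mm behind it (arm.tip_reach is the distance from the TCP to the fingertips, in m); z points along the fingers, y is the direction in which the jaws open and shut (so a half turn about z gives the same grasp; the last joint's range is limited). The gripper opens to 92 mm and grips with 3 to 60 N. Pads are 19 mm wide; open, the fingers measure 130 mm over their backs; the gripper's body (75 mm by 190 mm) begins 47 mm behind the grasp point.
Start: joints at [-1.411, 0.434, 0.025, 1.573, -0.012, 1.134, -0.075], TCP at [0.162, 0.604, 0.241] pointing down, gripper open.
Joint ranges: [-2.62, 2.62], [-0.44, 2.09], [-1.27, 1.32], [0.08, 2.57], [-1.32, 4.46], [0.12, 2], [-2.74, 2.74]. Speed limits (rad/s): [2.22, 2.22, 3.01, 3.01, 3.14, 3.14, 3.14].

### API

Orientations are given as a rotation vector (axis times angle).
In Python, from cell import sensors, vision, arm, nets gives the robot as it stands.
- The arm moves only by the shell command python3 -m handwheel 'ROWS' [FORCE]. ROWS is JSON, a list of rows, each an object of numbers: "tx", "ty", "tz": the shift along the tool's x, y, z in cm; "wx", "wy", "wz": the turn, a rotation vector about the tool's x, y, z in degrees; "claw": the opening, from 0 (shut) to 1 (fully open). A call has 1 to 12 rows; each row is the pose to reach, as a shift and turn from the pose commanded when the call began, along the tool's axes at that moment; what a row does not reach only later rows make up. A row lasts 1/12 s, in which the tool goes at most 41.7 mm and 7.16 degrees, less where a joint would pass 70% of its speed; a pose out of reach is approached as far as the arm can. A call with a gripper value outside its range is refused whole. The fingers move at their own pace and stop on an object; FORCE is the grip in N (left out, the last holds). Time passes only in rows, so rows that repeat a pose let the fingers close. It gives the time, the measured TCP pose, the force and the opening at its end, in the units of the state.
- sensors.observe(): the state, without advancing time (a new reading comes with each control period).
- vision.get_image(name): name is "side" or "top"; returns (picture, depth): 420x560x3 uint8, blue, green, red; 420x560 float32, m along the optical axis (not along the pixel's ray), 0 where there is no reading.
- vision.camera_model(name): a dict with "K" (3x3 intrinsics, pixels), "xyz" and "attitude" of the camera in the world. Camera axes: x right, y down, z forward; pixel columns grow to the right and rows downward; lengths in m; the calibration is good to about 2 mm. A picture is of the moment at which its call begins. camera_model takes no time and is no camera call.
- arm.sign_off(): hands the job in, once; it reports no verdict.
Trained networks look in the newest picture that a camera, given by its name, has taken for a name from the list of things; names that differ only in an ending like _2 or _b are one class to them, and where a whole thing is asked for, a point or a joint stands for the part that bears it (a point fixed in the world has none). Each returns a list of dicts, best first, with "score" (0 to 1); they miss things now and then, are a little off and sometimes report something else, mostly with a low value. They report only what shows in the picture. A call takes as long as a camera call.
- nets.cut_out(label, camera): "region" (420x560 bool, what is visible of it) and "uv" ([column, row] in pixels, amid what is visible of it).
The state is a dict: "clock": time; "joints": joint angles; "dq": joint speeds; "joint_efforts": joint torques, N m; "position": TCP position; "ee_rot": TCP orientation; "force": force on the tool from outside, world axes, zero at the start; "ft_torque": the same for the moment, N m; "width": opening from 0.0 (shut) to 1.0 (fully open).
Only numpy, scipy, OpenCV 4.12 (cv2) and the standard library are available. Lean on these libraries where they do the work, as an engineer would, in place of code of your own. Each camera call takes 0.05 s, during which the arm holds its last target.

## Working session

There is one attempt and no reset: what is moved stays moved. The work goes in short steps, Python scripts to look and compute and a shell command to move; the robot and the scene stay as the last step left them, time stands still between calls to the robot, and variables do not carry over. Pictures are saved under pics/ and viewed, and the job is handed in when it is done.

```bash
ls; mkdir -p pics; cat > h.py <<'E'
import numpy as np, cv2
from scipy.spatial.transform import Rotation as R
from cell import sensors, vision, arm, nets
def cam(n):
    m=vision.camera_model(n); K=np.array(m["K"]); a=np.array(m["attitude"])
    Rm=a if a.shape==(3,3) else R.from_rotvec(a).as_matrix()
    return K,np.array(m["xyz"]),Rm
def cloud(n,depth):
    K,t,Rm=cam(n); v,u=np.mgrid[:depth.shape[0],:depth.shape[1]]
    p=np.stack([(u-K[0,2])/K[0,0]*depth,(v-K[1,2])/K[1,1]*depth,depth],-1)
    return p@Rm.T+t
def proj(n,P):
    K,t,Rm=cam(n); c=(np.atleast_2d(P)-t)@Rm; q=c@K.T; return q[:,:2]/q[:,2:]
def snap(n,f):
    im,d=vision.get_image(n); cv2.imwrite(f"pics/{f}.png",im); np.save(f"/tmp/{f}.npy",d); return im,d
E
python3 - <<'E'
from h import *
for n in("side","top"):
    print(vision.camera_model(n)); im,d=snap(n,n+"0")
print(sensors.observe())
E
```

```text
pics
{'K': array([[476.67356666,   0.        , 273.196167  ],
       [  0.        , 476.67356666, 206.7952841 ],
       [  0.        ,   0.        ,   1.        ]]), 'xyz': array([ 0.27137436, -1.28718858,  0.52247488]), 'attitude': array([-1.94708555,  0.29866491, -0.20083521])}
{'K': array([[533.06651255,   0.        , 285.20814917],
       [  0.        , 533.06651255, 207.5841791 ],
       [  0.        ,   0.        ,   1.        ]]), 'xyz': array([ 0.45201927, -0.29129503,  1.36053666]), 'attitude': array([-2.15788979,  2.15974626, -0.1453347 ])}
{'clock': 0.1, 'joints': array([-1.41061723,  0.43513793,  0.02500003,  1.57401362, -0.0115824 ,
        1.13399676, -0.07508111]), 'dq': array([-3.54553078e-04, -2.54430145e-03, -4.08404407e-04, -1.77651623e-03,
        4.99260336e-04,  1.41759251e-03, -7.19465199e-05]), 'joint_efforts': array([ 2.26714088e-03, -6.69124317e+01,  9.87263024e-01, -3.15142572e+01,
       -6.05416344e-02,  3.73379875e-02,  4.06411868e-05]), 'position': array([0.16230862, 0.60309962, 0.24003039]), 'ee_rot': array([-4.11686336e-01, -3.11447036e+00,  2.21595893e-03]), 'force': array([ 0.31506857,  0.10467211, -1.05305448]), 'ft_torque': array([-0.00105799, -0.00344454,  0.03334862]), 'width': 1.0002846046951985}
```

View pics/side0.png

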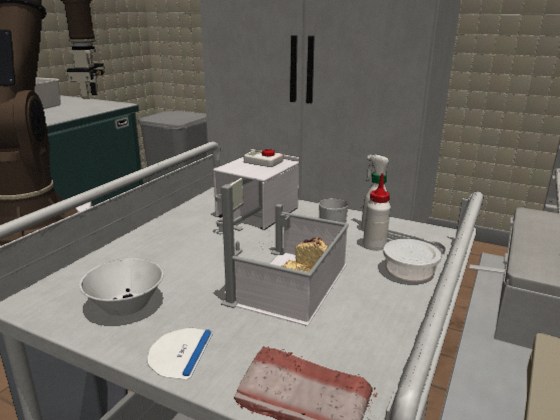

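View pics/top0.png

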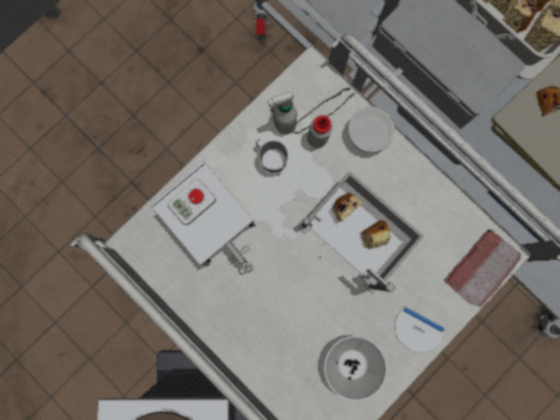

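```bash
python3 - <<'E'
from h import *
im=cv2.imread("pics/top0.png"); d=np.load("/tmp/top0.npy"); P=cloud("top",d)
c=cv2.resize(im[150:300,140:290],None,fx=4,fy=4,interpolation=cv2.INTER_CUBIC); cv2.imwrite("pics/t_shelf.png",c)
c=cv2.resize(im[160:310,285:435],None,fx=4,fy=4,interpolation=cv2.INTER_CUBIC); cv2.imwrite("pics/t_guard.png",c)
for u,v in[(200,165),(155,212),(200,265),(252,222),(246,268),(235,248),(300,225),(372,282),(350,178),(418,238),(320,258),(80,240),(250,400),(350,40)]: print(u,v,P[v,u].round(4))
for l in("gate","shelf","guard"):
    for r in nets.cut_out(l,"top")[:2]: print(l,r["score"],r["uv"],r["region"].sum()); 
im=cv2.imread("pics/side0.png")
c=cv2.resize(im[140:330,200:370],None,fx=3.15,fy=3.15,interpolation=cv2.INTER_CUBIC); cv2.imwrite("pics/s_c.png",c)
E
```

```text
200 165 [ 0.7064 -0.1031  0.1499]
155 212 [0.6147 0.0324 0.0033]
200 265 [ 0.4796 -0.0853  0.0034]
252 222 [ 0.5776 -0.2221  0.114 ]
246 268 [ 0.4715 -0.2037  0.0347]
235 248 [ 0.5173 -0.1819  0.1031]
300 225 [ 0.5812 -0.3388  0.0015]
372 282 [ 0.4375 -0.5038  0.0988]
350 178 [ 0.6916 -0.4606  0.0652]
418 238 [ 0.5404 -0.614   0.1041]
320 258 [ 4.970e-01 -3.893e-01 -2.000e-04]
80 240 [0.5344 0.1715 0.1332]
250 400 [ 0.1692 -0.2189  0.0886]
350 40 [ 1.0137 -0.4561  0.1431]
gate 0.64 [242.0, 257.9] 395
gate 0.29 [363.7, 227.6] 6356
shelf 0.78 [203.9, 219.7] 4345
guard 0.82 [363.3, 227.6] 6328
guard 0.3 [241.7, 256.4] 358
```

View pics/t_shelf.png

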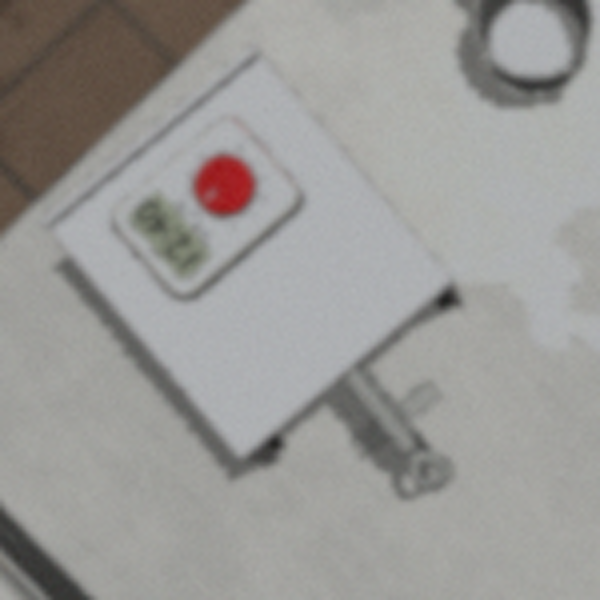

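View pics/t_guard.png

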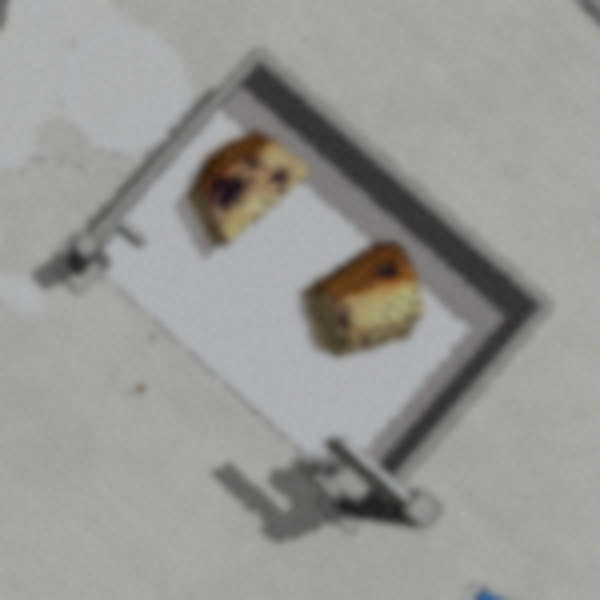

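View pics/s_c.png

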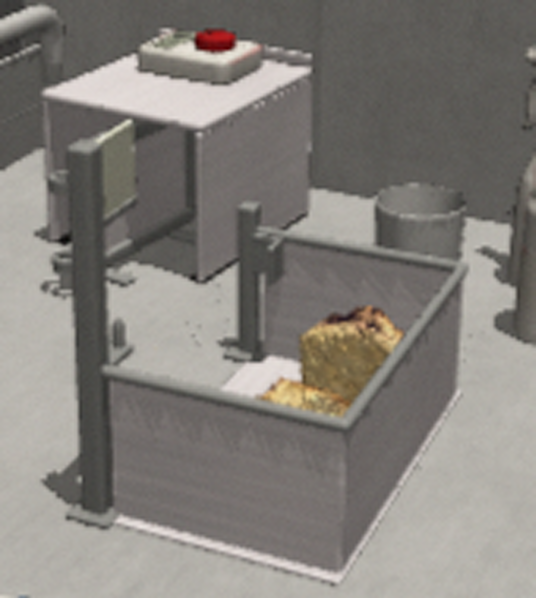

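```bash
python3 - <<'E'
from h import *
im,d=cv2.imread("pics/top0.png"),np.load("/tmp/top0.npy"); 
ds=[d]
for i in range(2): ds.append(vision.get_image("top")[1])
d=np.median(ds,0); np.save("/tmp/topmed.npy",d); P=cloud("top",d)
def sel(box,z0,z1):
    u0,v0,u1,v1=box; m=np.zeros(d.shape,bool); m[v0:v1,u0:u1]=1
    return P[m&(P[...,2]>z0)&(P[...,2]<z1)&(d>0)]
tab=sel((290,200,330,300),-.05,.05);print("table z",np.median(tab[:,2]))
s=sel((140,150,262,275),.128,.16)
r=cv2.minAreaRect(s[:,:2].astype(np.float32)); print("shelf",r,np.median(s[:,2])); print(cv2.boxPoints(r))
g=sel((225,235,258,278),.02,.13); print(len(g))
gt=sel((225,235,258,278),.105,.13); print("gate top",len(gt),np.median(gt[:,2]))
c=gt[:,:2].mean(0); U,S,V=np.linalg.svd(gt[:,:2]-c); print(c,V[0],np.degrees(np.arctan2(V[0][1],V[0][0])),S/np.sqrt(len(gt)))
q=(gt[:,:2]-c)@V[0]; print("ext",q.min(),q.max(), c+V[0]*q.min(),c+V[0]*q.max())
k=sel((236,258,258,278),.03,.125);print("knuckle",len(k),k.mean(0),cv2.minAreaRect(k[:,:2].astype(np.float32)),np.sort(k[:,2])[::10])
w=sel((290,160,435,310),.095,.113); r=cv2.minAreaRect(w[:,:2].astype(np.float32)); print("walltops",len(w),r); print(cv2.boxPoints(r))
h=sel((290,160,435,310),.18,.26); print("post",len(h)); r=cv2.minAreaRect(h[:,:2].astype(np.float32)); print(r,cv2.boxPoints(r))
l=sel((290,210,320,235),.112,.13); print("latch",len(l),l.mean(0) if len(l) else 0)
for x in h[::6]: print(x.round(4),end=' ')
E
```

```text
table z -0.0005142429897447842
shelf ((0.5977040529251099, -0.10747744143009186), (0.18055598437786102, 0.1600356549024582), 40.470802307128906) 0.1378372315724843
[[ 0.47708988 -0.10520081]
 [ 0.58096266 -0.22694583]
 [ 0.7183182  -0.10975407]
 [ 0.61444545  0.01199095]]
237
gate top 137 0.1190716660273845
[ 0.50675497 -0.18315163] [-0.77982636 -0.62599588] -141.2446799917439 [0.01731494 0.00352946]
ext -0.029688027851000966 0.029532334069877028 [ 0.52990648 -0.16456705] [ 0.48372488 -0.20163875]
knuckle 114 [ 0.47883282 -0.20573886  0.09272793] ((0.4810803532600403, -0.20557978749275208), (0.03802064061164856, 0.020745031535625458), 29.125442504882812) [0.03066494 0.03300485 0.04858852 0.09792042 0.09970785 0.10045955
 0.10156132 0.10212424 0.10337662 0.11789263 0.11920944 0.12138454]
walltops 837 ((0.5607121586799622, -0.486638605594635), (0.23819181323051453, 0.16900429129600525), 47.99990463256836)
[[ 0.41822404 -0.5186009 ]
 [ 0.54381853 -0.63168705]
 [ 0.7032003  -0.45467633]
 [ 0.5776058  -0.34159017]]
post 212
((0.4441505968570709, -0.5009783506393433), (0.0632619857788086, 
[... 433 characters left out ...]
 0.4515 -0.4906  0.2287] [ 0.4494 -0.4928  0.2034] [ 0.4472 -0.4927  0.1916] [ 0.4474 -0.4978  0.235 ] [ 0.4452 -0.4976  0.2242] [ 0.443  -0.5001  0.2099] [ 0.4408 -0.5022  0.1984] [ 0.4411 -0.5077  0.2372] [ 0.439  -0.5062  0.2341] [ 0.4364 -0.5076  0.1922] [ 0.437  -0.5116  0.2382] [ 0.4343 -0.5095  0.193 ] [ 0.4349 -0.5138  0.2373] [ 0.4322 -0.5112  0.1956] [ 0.4329 -0.5155  0.2391] [ 0.43   -0.5094  0.1934] [ 0.4309 -0.5129  0.2413] [ 0.4308 -0.526   0.2386] [ 0.4287 -0.5097  0.236 ] [ 0.4288 -0.5216  0.2394] [ 0.4262 -0.5095  0.215 ] [ 0.4267 -0.5172  0.2404] [ 0.4236 -0.5133  0.1949] [ 0.4246 -0.5176  0.238 ] [ 0.4218 -0.5147  0.2097] [ 0.4225 -0.5217  0.2381] [ 0.4206 -0.519   0.2407]
```

```bash
cat >> h.py <<'E'
def plan(xyz,yaw,s=None):
    "tool pointing down, tool x at world yaw deg -> row values from present pose"
    s=s or sensors.observe(); p=np.array(s["position"]); R0=R.from_rotvec(s["ee_rot"])
    y=np.radians(yaw); c,si=np.cos(y),np.sin(y)
    R1=R.from_matrix(np.array([[c,si,0],[si,-c,0],[0,0,-1]]))
    t=R0.inv().apply(np.array(xyz)-p)*100; w=np.degrees((R0.inv()*R1).as_rotvec())
    return t.round(2),w.round(2)
def st():
    s=sensors.observe(); e=R.from_rotvec(s["ee_rot"]).as_matrix()
    print("t",round(s["clock"],2),"p",s["position"].round(4),"yawx",np.degrees(np.arctan2(e[1,0],e[0,0])).round(2),"zax",e[:,2].round(4),"F",s["force"].round(1),"w",round(s["width"],3),"q",s["joints"].round(2))
E
python3 - <<'E'
from h import *
st()
gx=np.array([.7798,.6260]); c=np.array([.4837,-.2016])+.08*gx; print("gate c",c, "grasp",c-.058*gx)
g=c-.058*gx
print(plan((.30,.52,.36),165)); print(plan((.44,.30,.36),100));print(plan((.50,0.,.33),60));print(plan((g[0],g[1],.25),38.8))
d=np.load("/tmp/topmed.npy");P=cloud("top",d)
for u,v in[(355,342),(325,370),(355,368),(260,390),(200,340)]: print(P[v,u].round(3))
E
```

```text
t 0.35 p [0.1624 0.6034 0.2405] yawx 164.94 zax [-1.e-04 -4.e-04 -1.e+00] F [ 0.4  0.2 -0.3] w 0.999 q [-1.41  0.43  0.03  1.57 -0.01  1.13 -0.08]
gate c [ 0.546084 -0.15152 ] grasp [ 0.5008556 -0.187828 ]
(array([-15.46,  -4.48, -11.94]), array([-0.02,  0.  , -0.06]))
(array([-34.7 , -22.09, -11.94]), array([-2.000e-02,  1.000e-02,  6.494e+01]))
(array([-48.29, -49.5 ,  -8.93]), array([-1.0000e-02,  2.0000e-02,  1.0494e+02]))
(array([-53.25, -67.61,  -0.92]), array([-1.0000e-02,  3.0000e-02,  1.2614e+02]))
[ 0.293 -0.47   0.037]
[ 0.231 -0.394  0.06 ]
[ 0.227 -0.472  0.013]
[ 0.173 -0.238  0.   ]
[ 0.296 -0.091  0.02 ]
```

```bash
python3 -m handwheel '[{"tx":-2,"ty":0,"tz":-3.5,"claw":1},{"tx":-5,"ty":-1,"tz":-6,"wz":5,"claw":1},{"tx":-8.5,"ty":-2,"tz":-8,"wz":10,"claw":1},{"tx":-12,"ty":-3.5,"tz":-9.5,"wz":16,"claw":1},{"tx":-15.5,"ty":-5,"tz":-11,"wz":22,"claw":1},{"tx":-18.5,"ty":-7.5,"tz":-12,"wz":28,"claw":1},{"tx":-21.5,"ty":-10,"tz":-12,"wz":35,"claw":1},{"tx":-24.5,"ty":-12.5,"tz":-12,"wz":42,"claw":1},{"tx":-27.5,"ty":-15,"tz":-12,"wz":48,"claw":1},{"tx":-30.5,"ty":-17.5,"tz":-12,"wz":54,"claw":1},{"tx":-33,"ty":-20.5,"tz":-12,"wz":60,"claw":1},{"tx":-35,"ty":-23.5,"tz":-12,"wz":66,"claw":1}]'
python3 - <<'E'
from h import *
st(); print(plan((.50,0.,.33),60));print(plan((.501,-.188,.25),38.8))
E
```

```text
t 0.35 p [0.1624 0.6034 0.2405] yawx 164.94 zax [-1.e-04 -4.e-04 -1.e+00] F [ 0.4  0.2 -0.3] w 0.999 q [-1.41  0.43  0.03  1.57 -0.01  1.13 -0.08]
(array([-48.29, -49.5 ,  -8.93]), array([-1.0000e-02,  2.0000e-02,  1.0494e+02]))
(array([-53.27, -67.62,  -0.92]), array([-1.0000e-02,  3.0000e-02,  1.2614e+02]))invalid input
```

```bash
python3 -m handwheel --help; python3 -m handwheel '[{"tx":-2,"ty":0,"tz":-3.5,"wx":0,"wy":0,"wz":0,"claw":1}]'
```

```text
clock: 0.43
position: [0.1762, 0.5965, 0.2696]
ee_rot: [-0.402, -3.112, 0.017]
force: [-0.8, 0.5, -0.6]
width: 0.999invalid input: not JSON, or not a number
```

```bash
python3 -c "
from h import *
st();print(sensors.observe()['width'])"
```

```text
t 0.43 p [0.1762 0.5965 0.2696] yawx 165.29 zax [-0.0052 -0.0102 -0.9999] F [-0.8  0.5 -0.6] w 0.999 q [-1.39  0.42  0.03  1.53 -0.02  1.21 -0.04]
0.999296801495289
```

```bash
python3 -m handwheel '[{"tx":-3,"ty":-1,"tz":-2.5,"wx":0,"wy":0,"wz":5,"claw":1},{"tx":-6.5,"ty":-2,"tz":-4.5,"wx":0,"wy":0,"wz":10,"claw":1},{"tx":-10,"ty":-3.5,"tz":-6,"wx":0,"wy":0,"wz":16,"claw":1},{"tx":-13.5,"ty":-5,"tz":-7.5,"wx":0,"wy":0,"wz":22,"claw":1},{"tx":-16.5,"ty":-7.5,"tz":-8.5,"wx":0,"wy":0,"wz":28,"claw":1},{"tx":-19.5,"ty":-10,"tz":-8.5,"wx":0,"wy":0,"wz":35,"claw":1},{"tx":-22.5,"ty":-12.5,"tz":-8.5,"wx":0,"wy":0,"wz":42,"claw":1},{"tx":-25.5,"ty":-15,"tz":-8.5,"wx":0,"wy":0,"wz":48,"claw":1},{"tx":-28.5,"ty":-17.5,"tz":-8.5,"wx":0,"wy":0,"wz":54,"claw":1},{"tx":-31,"ty":-20.5,"tz":-8.5,"wx":0,"wy":0,"wz":60,"claw":1},{"tx":-33,"ty":-23.5,"tz":-8.5,"wx":0,"wy":0,"wz":66,"claw":1}]'
python3 - <<'E'
from h import *
st(); print(plan((.50,0.,.33),60));print(plan((.501,-.188,.25),38.8))
E
```

```text
clock: 1.35
position: [0.4406, 0.2834, 0.3608]
ee_rot: [2.049, 2.381, 0.001]
force: [0.9, 0.3, -0.4]
width: 0.999
t 1.35 p [0.4406 0.2834 0.3608] yawx 98.57 zax [ 7.e-04 -1.e-04 -1.e+00] F [ 0.9  0.3 -0.4] w 0.999 q [-1.01  0.19  0.4   1.65 -0.07  1.32 -0.44]
(array([-28.91,   1.65,   3.08]), array([ 0.04, -0.  , 38.57]))
(array([-47.51,  -1.06,  11.08]), array([ 4.000e-02, -1.000e-02,  5.977e+01]))
```

```bash
python3 -m handwheel '[{"tx":-4,"ty":0.3,"tz":0,"wx":0,"wy":0,"wz":5,"claw":1},{"tx":-8,"ty":0.6,"tz":0.5,"wx":0,"wy":0,"wz":10,"claw":1},{"tx":-12,"ty":0.9,"tz":1,"wx":0,"wy":0,"wz":15,"claw":1},{"tx":-16,"ty":1.2,"tz":1.5,"wx":0,"wy":0,"wz":20,"claw":1},{"tx":-20,"ty":1.4,"tz":2,"wx":0,"wy":0,"wz":25,"claw":1},{"tx":-24,"ty":1.5,"tz":3,"wx":0,"wy":0,"wz":30,"claw":1},{"tx":-28,"ty":1.4,"tz":4,"wx":0,"wy":0,"wz":36,"claw":1},{"tx":-32,"ty":1,"tz":5,"wx":0,"wy":0,"wz":42,"claw":1},{"tx":-36,"ty":0.5,"tz":6,"wx":0,"wy":0,"wz":48,"claw":1},{"tx":-40,"ty":0,"tz":7.5,"wx":0,"wy":0,"wz":54,"claw":1},{"tx":-44,"ty":-0.5,"tz":9,"wx":0,"wy":0,"wz":59.8,"claw":1},{"tx":-47.5,"ty":-1,"tz":10.5,"wx":0,"wy":0,"wz":59.8,"claw":1}]'
python3 - <<'E'
from h import *
st(); print(plan((.501,-.188,.106),38.8))
snap("side","s1"); snap("top","t1")
E
```

```text
clock: 2.35
position: [0.5033, -0.187, 0.2555]
ee_rot: [2.963, 1.043, 0.002]
force: [1.3, 0.2, 0.0]
width: 1.0
t 2.35 p [ 0.5033 -0.187   0.2555] yawx 38.79 zax [ 1.4e-03 -2.0e-04 -1.0e+00] F [1.3 0.2 0. ] w 1.0 q [-0.35  0.33  0.8   1.81 -0.27  1.11 -0.34]
(array([-0.26, -0.09, 14.95]), array([ 0.06, -0.05, -0.01]))
```

View pics/t1.png

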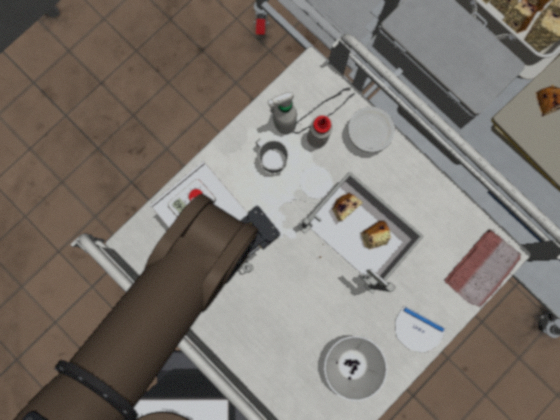

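View pics/s1.png

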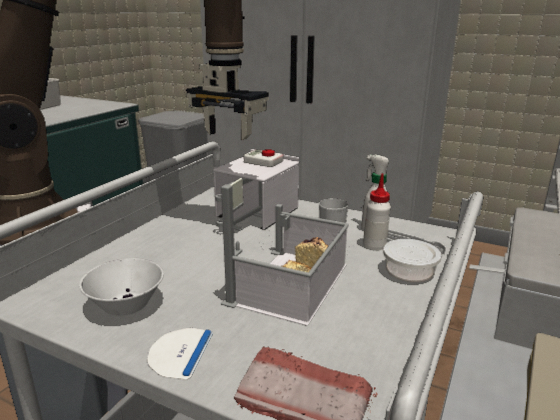

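```bash
python3 -m handwheel '[{"tx":-0.2,"ty":-0.1,"tz":4,"wx":0,"wy":0,"wz":0,"claw":1},{"tx":-0.3,"ty":-0.1,"tz":8,"wx":0,"wy":0,"wz":0,"claw":1},{"tx":-0.3,"ty":-0.1,"tz":11,"wx":0,"wy":0,"wz":0,"claw":1},{"tx":-0.3,"ty":-0.1,"tz":13.5,"wx":0,"wy":0,"wz":0,"claw":1},{"tx":-0.3,"ty":-0.1,"tz":14.9,"wx":0,"wy":0,"wz":0,"claw":1},{"tx":-0.3,"ty":-0.1,"tz":14.9,"wx":0,"wy":0,"wz":0,"claw":1},{"tx":-0.3,"ty":-0.1,"tz":14.9,"wx":0,"wy":0,"wz":0,"claw":1}]'
python3 - <<'E'
from h import *
st()
im,d=snap("side","s2"); cv2.imwrite("pics/s2c.png",cv2.resize(im[120:270,170:370],None,fx=4,fy=4,interpolation=cv2.INTER_CUBIC))
E
```

```text
clock: 3.03
position: [0.5001, -0.1861, 0.1066]
ee_rot: [-2.96, -1.052, 0.002]
force: [-0.8, -0.8, 0.9]
width: 0.998
t 3.03 p [ 0.5001 -0.1861  0.1066] yawx 39.14 zax [-1.2e-03  2.0e-04 -1.0e+00] F [-0.8 -0.8  0.9] w 0.998 q [-0.23  0.51  0.68  1.99 -0.45  0.79 -0.18]
```

View pics/s2c.png

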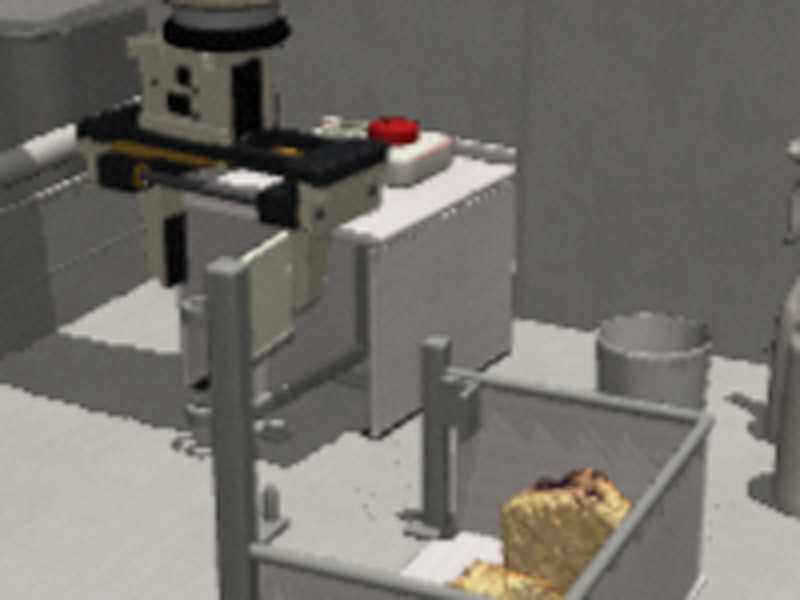

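```bash
python3 -m handwheel '[{"tx":0,"ty":0,"tz":0,"wx":0,"wy":0,"wz":0,"claw":0.3},{"tx":0,"ty":0,"tz":0,"wx":0,"wy":0,"wz":0,"claw":0.05},{"tx":0,"ty":0,"tz":0,"wx":0,"wy":0,"wz":0,"claw":0.05},{"tx":0,"ty":0,"tz":0,"wx":0,"wy":0,"wz":0,"claw":0.05},{"tx":0,"ty":0,"tz":0,"wx":0,"wy":0,"wz":0,"claw":0.05},{"tx":0,"ty":0,"tz":0,"wx":0,"wy":0,"wz":0,"claw":0.05}]' 30
python3 -c "
from h import *
st()"
```

```text
clock: 3.58
position: [0.5004, -0.1862, 0.1069]
ee_rot: [2.96, 1.052, 0.001]
force: [-0.6, -0.1, 0.2]
width: 0.61
t 3.58 p [ 0.5004 -0.1862  0.1069] yawx 39.14 zax [ 4.e-04  1.e-04 -1.e+00] F [-0.6 -0.1  0.2] w 0.61 q [-0.23  0.51  0.68  1.99 -0.45  0.79 -0.18]
```

```bash
python3 -m handwheel '[{"tx":0,"ty":0,"tz":0,"wx":0,"wy":0,"wz":0,"claw":0},{"tx":0,"ty":0,"tz":0,"wx":0,"wy":0,"wz":0,"claw":0},{"tx":0,"ty":0,"tz":0,"wx":0,"wy":0,"wz":0,"claw":0},{"tx":0,"ty":0,"tz":0,"wx":0,"wy":0,"wz":0,"claw":0},{"tx":0,"ty":0,"tz":0,"wx":0,"wy":0,"wz":0,"claw":0},{"tx":0,"ty":0,"tz":0,"wx":0,"wy":0,"wz":0,"claw":0},{"tx":0,"ty":0,"tz":0,"wx":0,"wy":0,"wz":0,"claw":0},{"tx":0,"ty":0,"tz":0,"wx":0,"wy":0,"wz":0,"claw":0}]' 30
python3 -c "
from h import *
st()"
```

```text
clock: 4.25
position: [0.5001, -0.1863, 0.1066]
ee_rot: [-2.96, -1.052, 0.0]
force: [0.3, -0.2, -1.0]
width: 0.126
t 4.25 p [ 0.5001 -0.1863  0.1066] yawx 39.13 zax [-3.e-04  0.e+00 -1.e+00] F [ 0.3 -0.2 -1. ] w 0.126 q [-0.23  0.51  0.68  1.99 -0.45  0.79 -0.18]
```

```bash
python3 -m handwheel '[{"tx":0,"ty":0,"tz":0,"wx":0,"wy":0,"wz":0,"claw":0},{"tx":-0.5,"ty":0,"tz":-0.1,"wx":0,"wy":0,"wz":0,"claw":0},{"tx":-1.5,"ty":0,"tz":-0.1,"wx":0,"wy":0,"wz":0,"claw":0},{"tx":-3,"ty":0,"tz":-0.1,"wx":0,"wy":0,"wz":0,"claw":0},{"tx":-4.5,"ty":0,"tz":-0.1,"wx":0,"wy":0,"wz":0,"claw":0},{"tx":-6,"ty":0,"tz":-0.1,"wx":0,"wy":0,"wz":0,"claw":0}]' 40
python3 -c "
from h import *
st()
im,d=snap('side','s3'); cv2.imwrite('pics/s3c.png',cv2.resize(im[120:270,170:370],None,fx=4,fy=4,interpolation=cv2.INTER_CUBIC))"
```

```text
clock: 4.75
position: [0.4517, -0.2255, 0.1077]
ee_rot: [-2.961, -1.051, 0.001]
force: [-0.8, -0.0, -2.6]
width: 0.129
t 4.75 p [ 0.4517 -0.2255  0.1077] yawx 39.07 zax [-5.e-04 -1.e-04 -1.e+00] F [-0.8 -0.  -2.6] w 0.129 q [-0.15  0.47  0.69  2.05 -0.43  0.76 -0.09]
```

View pics/s3c.png

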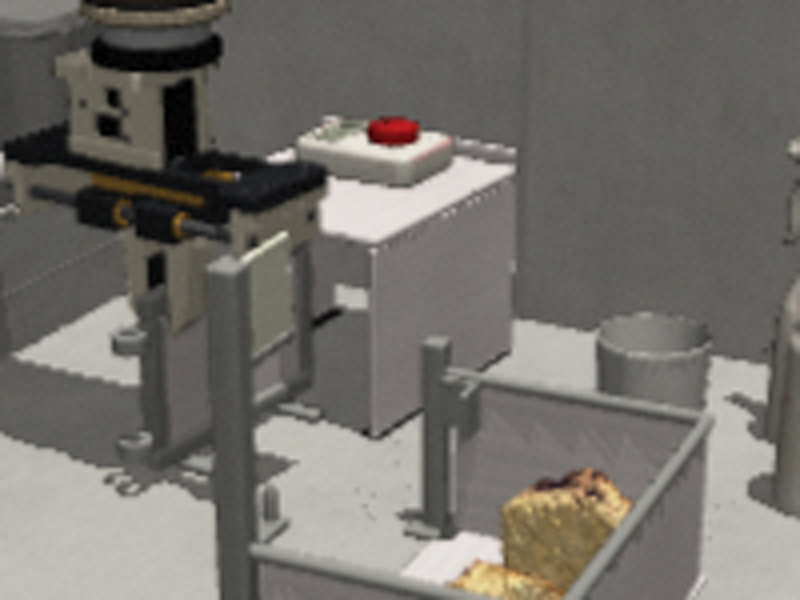

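```bash
python3 -c "
from h import *
print(plan((.359,-.326,.108),48))"
```

```text
(array([-1.316e+01,  2.010e+00,  1.000e-02]), array([-0.04,  0.1 , -9.13]))
```

```bash
python3 -m handwheel '[{"tx":-1.5,"ty":0,"tz":-0.1,"wx":0,"wy":0,"wz":0,"claw":0},{"tx":-3.5,"ty":0,"tz":-0.1,"wx":0,"wy":0,"wz":0,"claw":0},{"tx":-5.5,"ty":0,"tz":-0.1,"wx":0,"wy":0,"wz":0,"claw":0},{"tx":-7.5,"ty":0,"tz":-0.1,"wx":0,"wy":0,"wz":0,"claw":0},{"tx":-9.5,"ty":0.5,"tz":-0.1,"wx":0,"wy":0,"wz":-1.5,"claw":0},{"tx":-11,"ty":1,"tz":-0.1,"wx":0,"wy":0,"wz":-3.5,"claw":0},{"tx":-12.2,"ty":1.5,"tz":-0.1,"wx":0,"wy":0,"wz":-6,"claw":0},{"tx":-13,"ty":1.8,"tz":-0.1,"wx":0,"wy":0,"wz":-8,"claw":0},{"tx":-13.2,"ty":2,"tz":-0.1,"wx":0,"wy":0,"wz":-9,"claw":0},{"tx":-13.2,"ty":2,"tz":-0.1,"wx":0,"wy":0,"wz":-9,"claw":0}]' 40
python3 -c "
from h import *
st()
im,d=snap('side','s4'); cv2.imwrite('pics/s4c.png',cv2.resize(im[120:270,170:370],None,fx=4,fy=4,interpolation=cv2.INTER_CUBIC))"
```

```text
clock: 5.63
position: [0.3629, -0.3241, 0.1089]
ee_rot: [2.869, 1.278, 0.0]
force: [0.2, -0.2, -1.8]
width: 0.125
t 5.63 p [ 0.3629 -0.3241  0.1089] yawx 48.03 zax [ 4.e-04 -3.e-04 -1.e+00] F [ 0.2 -0.2 -1.8] w 0.125 q [ 0.13  0.43  0.64  2.09 -0.38  0.73  0.29]
```

View pics/s4c.png

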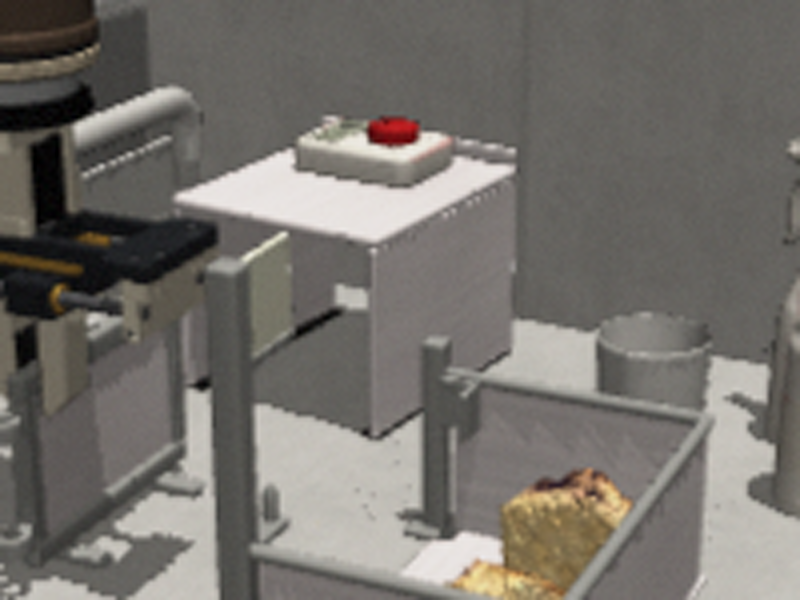

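```bash
python3 -m handwheel '[{"tx":0,"ty":0,"tz":0.1,"wx":0,"wy":0,"wz":0,"claw":0},{"tx":0,"ty":0,"tz":0.2,"wx":0,"wy":0,"wz":0,"claw":0},{"tx":0,"ty":0,"tz":0.2,"wx":0,"wy":0,"wz":0,"claw":0}]' 40
python3 -c "
from h import *
st()"
python3 -m handwheel '[{"tx":0,"ty":0,"tz":0,"wx":0,"wy":0,"wz":0,"claw":0.2},{"tx":0,"ty":0,"tz":0,"wx":0,"wy":0,"wz":0,"claw":0.4},{"tx":0,"ty":0,"tz":0,"wx":0,"wy":0,"wz":0,"claw":0.5},{"tx":0,"ty":0,"tz":0,"wx":0,"wy":0,"wz":0,"claw":0.5},{"tx":0,"ty":0,"tz":0,"wx":0,"wy":0,"wz":0,"claw":0.5},{"tx":0,"ty":0,"tz":0,"wx":0,"wy":0,"wz":0,"claw":0.5}]'
python3 -c "
from h import *
st()"
```

```text
clock: 5.93
position: [0.3643, -0.3224, 0.1066]
ee_rot: [-2.868, -1.282, -0.0]
force: [-0.2, -0.6, -1.1]
width: 0.127
t 5.93 p [ 0.3643 -0.3224  0.1066] yawx 48.18 zax [-0.e+00  2.e-04 -1.e+00] F [-0.2 -0.6 -1.1] w 0.127 q [ 0.13  0.43  0.64  2.1  -0.39  0.73  0.29]
clock: 6.43
position: [0.364, -0.3229, 0.1067]
ee_rot: [2.868, 1.281, 0.0]
force: [-0.5, -0.3, 0.4]
width: 0.482
t 6.43 p [ 0.364  -0.3229  0.1067] yawx 48.14 zax [ 1.e-04 -0.e+00 -1.e+00] F [-0.5 -0.3  0.4] w 0.482 q [ 0.13  0.43  0.64  2.1  -0.39  0.73  0.29]
```

```bash
python3 -m handwheel '[{"tx":0,"ty":0,"tz":-2,"wx":0,"wy":0,"wz":0,"claw":0.5},{"tx":0,"ty":0,"tz":-6,"wx":0,"wy":0,"wz":0,"claw":0.5},{"tx":0,"ty":0,"tz":-10,"wx":0,"wy":0,"wz":0,"claw":0.5},{"tx":2,"ty":-3,"tz":-12,"wx":0,"wy":0,"wz":0,"claw":0.5},{"tx":4,"ty":-6,"tz":-13,"wx":0,"wy":0,"wz":0,"claw":0.5},{"tx":6,"ty":-9,"tz":-13,"wx":0,"wy":0,"wz":0,"claw":0.5},{"tx":8,"ty":-12,"tz":-13,"wx":0,"wy":0,"wz":0,"claw":0.5},{"tx":10,"ty":-15,"tz":-13,"wx":0,"wy":0,"wz":0,"claw":0.5},{"tx":10,"ty":-15,"tz":-13,"wx":0,"wy":0,"wz":0,"claw":0.5}]'
python3 -c "
from h import *
st()
snap('side','s5');snap('top','t5')"
```

```text
clock: 7.18
position: [0.3168, -0.1433, 0.2363]
ee_rot: [-2.863, -1.286, -0.0]
force: [0.6, -0.4, -0.9]
width: 0.501
t 7.18 p [ 0.3168 -0.1433  0.2363] yawx 48.4 zax [-0.0012  0.003  -1.    ] F [ 0.6 -0.4 -0.9] w 0.501 q [-0.37 -0.08  0.62  2.22  0.05  0.99 -0.5 ]
```

View pics/s5.png

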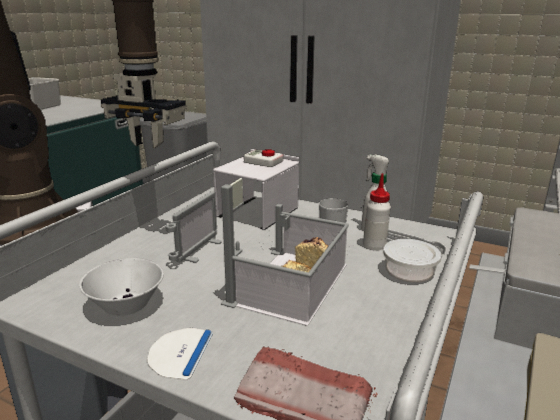

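View pics/t5.png

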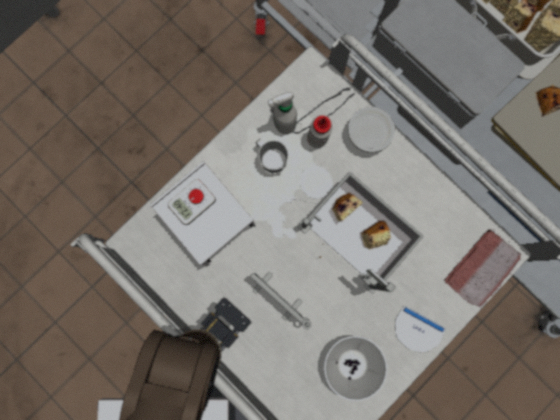

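```bash
cat > fit.py <<'E'
from h import *
ds=[np.load("/tmp/t5.npy")]+[vision.get_image("top")[1] for _ in range(4)]
d=np.median(ds,0); np.save("/tmp/t5med.npy",d); P=cloud("top",d)
def sel(box,z0,z1):
    u0,v0,u1,v1=box; m=np.zeros(d.shape,bool); m[v0:v1,u0:u1]=1
    return P[m&(P[...,2]>z0)&(P[...,2]<z1)&(d>0)]
g=sel((240,260,315,330),.110,.13)
r=cv2.minAreaRect(g[:,:2].astype(np.float32)); c=g[:,:2].mean(0); V=np.linalg.svd(g[:,:2]-c)[2][0]; q=(g[:,:2]-c)@V
print("gate top",len(g),"rect",r,"mean",c,"ang",np.degrees(np.arctan2(V[1],V[0])),"z",np.median(g[:,2]),np.percentile(q,[0,1,99,100]))
k=sel((290,305,318,332),.09,.107); print("knuckle hi",len(k),k.mean(0),cv2.minEnclosingCircle(k[:,:2].astype(np.float32)))
# guard wall tops: back wall line
w=sel((290,160,435,310),.098,.110)[:,:2]
x=np.array([np.cos(np.radians(-42)),np.sin(np.radians(-42))]); y=np.array([-x[1],x[0]]); o=np.array([.5116,-.4254])
L=np.c_[(w-o)@x,(w-o)@y]
def line(m,dep,ind,name):
    A=L[m]; s=np.polyfit(A[:,ind],A[:,dep],1); rr=A[:,dep]-np.polyval(s,A[:,ind]); k2=abs(rr-np.median(rr))<.006; s=np.polyfit(A[k2,ind],A[k2,dep],1); print(name,k2.sum(),"slope deg",np.degrees(np.arctan(s[0])).round(2),"at0",s[1].round(4),"mid rng",np.percentile(A[k2,dep],[1,50,99]).round(4),np.percentile(A[k2,ind],[0,100]).round(3))
line((L[:,0]>.14)&(abs(L[:,1]+.012)<.09),0,1,"back")
line((L[:,1]>.08)&(L[:,0]>.03)&(L[:,0]<.14),1,0,"latchside")
line((L[:,1]<-.11)&(L[:,0]>.03)&(L[:,0]<.14),1,0,"hingeside")
for nm,z0,z1,b in(("hingetop",.236,.246,None),("card",.185,.238,None),("latch",.114,.126,1)):
    A=sel((290,160,435,310),z0,z1)[:,:2]; A=np.c_[(A-o)@x,(A-o)@y]
    A=A[A[:,1]<-.117] if nm=="hingetop" else A[(A[:,1]<-.06)&(A[:,1]>-.115)] if nm=="card" else A[A[:,1]>.08]
    if len(A): print(nm,len(A),A.mean(0).round(4),np.percentile(A,[2,98],axis=0).round(4).tolist())
A=sel((290,160,435,310),.02,.125); A=np.c_[(A[:,:2]-o)@x,(A[:,:2]-o)@y,A[:,2]]; A=A[(abs(A[:,0])<.02)&(abs(A[:,1]+.093)<.02)]
print("near pins",len(A)); print(A[np.argsort(A[:,2])].round(4).tolist())
E
python3 fit.py
```

```text
gate top 373 rect ((0.40347474813461304, -0.2801508605480194), (0.15900185704231262, 0.01203836314380169), 47.95244598388672) mean [ 0.40321227 -0.28061156] ang -132.0278774490173 z 0.11911249139153801 [-0.08001796 -0.07813988  0.07723032  0.07898368]
knuckle hi 58 [ 0.34183592 -0.34924843  0.10055506] ((0.34207189083099365, -0.34947705268859863), 0.011570342816412449)
back 255 slope deg -0.13 at0 0.1572 mid rng [0.1538 0.1569 0.1619] [-0.102  0.078]
latchside 150 slope deg 0.11 at0 0.1021 mid rng [0.0985 0.1023 0.1062] [0.031 0.14 ]
hingeside 159 slope deg 0.22 at0 -0.1245 mid rng [-0.1283 -0.124  -0.1205] [0.031 0.139]
hingetop 53 [ 0.0004 -0.1241] [[-0.0069, -0.1314], [0.0075, -0.1173]]
card 112 [-0.0004 -0.0917] [[-0.0022, -0.1141], [0.0027, -0.07]]
latch 34 [1.00e-04 1.02e-01] [[-0.0058, 0.0957], [0.0065, 0.1089]]
near pins 111
[[-0.0054, -0.1096, 0.0276], [-0.0044, -0.0923, 0.0282], [-0.0049, -0.0991, 0.0293], [-0.0053, -0.106, 0.0294], [0.0081, -0.0878, 0.0296], [-0.0037, -0.1078, 0.0298], [-0.004, -0.1111, 0.0305], [-0.0026, -0.087, 0.0306], [-0.0001, -0.1044, 0.0307], [-0.00
[... 2065 characters left out ...]
, [-0.0026, -0.1044, 0.1001], [0.0058, -0.1033, 0.1003], [0.0019, -0.1128, 0.1004], [0.0001, -0.0865, 0.1004], [-0.0038, -0.096, 0.1007], [-0.0046, -0.109, 0.1009], [-0.0011, -0.106, 0.1009], [0.0024, -0.103, 0.1009], [0.0063, -0.0934, 0.101], [0.0054, -0.1097, 0.101], [0.0008, -0.1012, 0.1012], [-0.0029, -0.1075, 0.1015], [0.0015, -0.088, 0.1022], [0.005, -0.1128, 0.1026], [-0.0005, -0.0893, 0.1045], [-0.0027, -0.0937, 0.1068], [0.0025, -0.0891, 0.1077], [-0.0026, -0.0904, 0.108], [-0.0015, -0.095, 0.1106], [0.0037, -0.0905, 0.111], [0.0001, -0.0899, 0.1135], [-0.0018, -0.0912, 0.115], [0.0014, -0.0914, 0.1157], [-0.0004, -0.0928, 0.1164], [0.0027, -0.0928, 0.1179], [0.001, -0.0943, 0.118]]
```

```bash
python3 -c "
from h import *
print(plan((.4037,-.2803,.16),47.97)); print(plan((.4037,-.2803,.106),47.97))"
```

```text
(array([-4.08, 15.03,  7.68]), array([0.02, 0.02, 0.05]))
(array([-4.08, 15.03, 13.08]), array([0.02, 0.02, 0.05]))
```

```bash
python3 -m handwheel '[{"tx":-1,"ty":3.5,"tz":0,"wx":0,"wy":0,"wz":0,"claw":0.5},{"tx":-2,"ty":7,"tz":0,"wx":0,"wy":0,"wz":0,"claw":0.5},{"tx":-3,"ty":10.5,"tz":2,"wx":0,"wy":0,"wz":0,"claw":0.5},{"tx":-4,"ty":13.5,"tz":4,"wx":0,"wy":0,"wz":0,"claw":0.5},{"tx":-4.1,"ty":15,"tz":6,"wx":0,"wy":0,"wz":0,"claw":0.5},{"tx":-4.1,"ty":15,"tz":7.7,"wx":0,"wy":0,"wz":0,"claw":0.5},{"tx":-4.1,"ty":15,"tz":7.7,"wx":0,"wy":0,"wz":0,"claw":0.5},{"tx":-4.1,"ty":15,"tz":7.7,"wx":0,"wy":0,"wz":0,"claw":0.5}]'
python3 -c "
from h import *
st();print(plan((.4037,-.2803,.106),47.97))"
```

```text
clock: 8.15
position: [0.4022, -0.2798, 0.159]
ee_rot: [-2.869, -1.278, 0.005]
force: [0.6, -0.2, 0.3]
width: 0.496
t 8.15 p [ 0.4022 -0.2798  0.159 ] yawx 48.01 zax [-0.0034  0.     -1.    ] F [ 0.6 -0.2  0.3] w 0.496 q [-0.07  0.37  0.74  2.04 -0.32  0.86  0.12]
(array([0.08, 0.16, 5.29]), array([-0.14,  0.13,  0.04]))
```

```bash
python3 -m handwheel '[{"tx":0,"ty":0.1,"tz":2,"wx":0,"wy":0,"wz":0,"claw":0.5},{"tx":0,"ty":0.1,"tz":4,"wx":0,"wy":0,"wz":0,"claw":0.5},{"tx":0,"ty":0.1,"tz":5.2,"wx":0,"wy":0,"wz":0,"claw":0.3},{"tx":0,"ty":0.1,"tz":5.2,"wx":0,"wy":0,"wz":0,"claw":0.3},{"tx":0,"ty":0.1,"tz":5.2,"wx":0,"wy":0,"wz":0,"claw":0.2},{"tx":0,"ty":0.1,"tz":5.2,"wx":0,"wy":0,"wz":0,"claw":0},{"tx":0,"ty":0.1,"tz":5.2,"wx":0,"wy":0,"wz":0,"claw":0},{"tx":0,"ty":0.1,"tz":5.2,"wx":0,"wy":0,"wz":0,"claw":0},{"tx":0,"ty":0.1,"tz":5.2,"wx":0,"wy":0,"wz":0,"claw":0},{"tx":0,"ty":0.1,"tz":5.2,"wx":0,"wy":0,"wz":0,"claw":0},{"tx":0,"ty":0.1,"tz":5.2,"wx":0,"wy":0,"wz":0,"claw":0},{"tx":0,"ty":0.1,"tz":5.2,"wx":0,"wy":0,"wz":0,"claw":0}]' 40
python3 -c "
from h import *
st()"
```

```text
clock: 9.15
position: [0.4046, -0.2797, 0.1086]
ee_rot: [2.868, 1.281, 0.002]
force: [-1.6, 2.2, 8.6]
width: 0.129
t 9.15 p [ 0.4046 -0.2797  0.1086] yawx 48.15 zax [ 1.4e-03  1.0e-04 -1.0e+00] F [-1.6  2.2  8.6] w 0.129 q [-0.01  0.45  0.68  2.08 -0.41  0.74  0.2 ]
```

```bash
python3 -m handwheel '[{"tx":0,"ty":0,"tz":-0.3,"wx":0,"wy":0,"wz":0,"claw":0},{"tx":0,"ty":0,"tz":-1.3,"wx":0,"wy":0,"wz":0,"claw":0},{"tx":0,"ty":0,"tz":-2.6,"wx":0,"wy":0,"wz":0,"claw":0},{"tx":0,"ty":0,"tz":-3.8,"wx":0,"wy":0,"wz":0,"claw":0},{"tx":0,"ty":0,"tz":-4.4,"wx":0,"wy":0,"wz":0,"claw":0},{"tx":0,"ty":0,"tz":-4.4,"wx":0,"wy":0,"wz":0,"claw":0},{"tx":0,"ty":0,"tz":-4.4,"wx":0,"wy":0,"wz":0,"claw":0}]' 50
python3 -c "
from h import *
st()
im,d=snap('side','s6');snap('top','t6')
cv2.imwrite('pics/s6c.png',cv2.resize(im[120:320,140:360],None,fx=3,fy=3,interpolation=cv2.INTER_CUBIC))"
```

```text
clock: 9.73
position: [0.4042, -0.2795, 0.1519]
ee_rot: [2.868, 1.282, 0.001]
force: [0.3, -0.3, -2.5]
width: 0.124
t 9.73 p [ 0.4042 -0.2795  0.1519] yawx 48.16 zax [ 7.e-04  0.e+00 -1.e+00] F [ 0.3 -0.3 -2.5] w 0.124 q [-0.06  0.38  0.73  2.04 -0.34  0.84  0.14]
```

View pics/s6c.png

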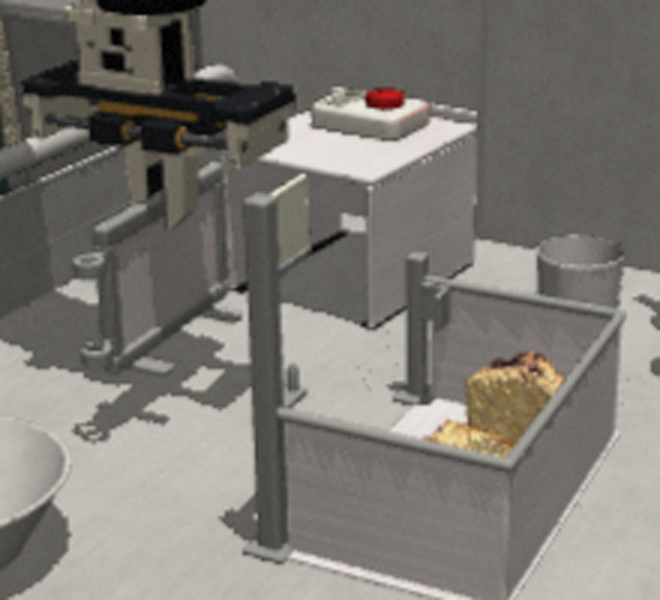

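View pics/t6.png

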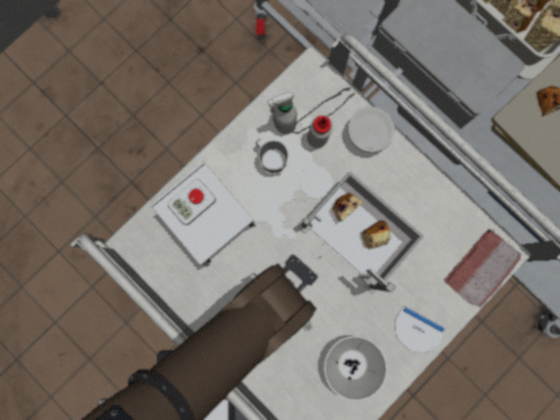

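```bash
python3 -c "
from h import *
st();print(plan((.5126-.07*.744,-.4245+.07*.667,.152),48.13));print(plan((.5126,-.4245,.152),48.13))"
```

```text
t 9.83 p [ 0.4038 -0.2793  0.1513] yawx 48.15 zax [-7.e-04  5.e-04 -1.e+00] F [-0.9 -1.5 -1.8] w 0.123 q [-0.06  0.38  0.73  2.05 -0.34  0.84  0.14]
(array([-3.55, 10.8 , -0.08]), array([-0.05,  0.01,  0.02]))
(array([-3.55, 17.79, -0.09]), array([-0.05,  0.01,  0.02]))
```

```bash
python3 -m handwheel '[{"tx":-0.5,"ty":1,"tz":0,"wx":0,"wy":0,"wz":0,"claw":0},{"tx":-1.2,"ty":3,"tz":0,"wx":0,"wy":0,"wz":0,"claw":0},{"tx":-2,"ty":5,"tz":0,"wx":0,"wy":0,"wz":0,"claw":0},{"tx":-2.8,"ty":7,"tz":0,"wx":0,"wy":0,"wz":0,"claw":0},{"tx":-3.4,"ty":9,"tz":-0.1,"wx":0,"wy":0,"wz":0,"claw":0},{"tx":-3.5,"ty":10.2,"tz":-0.1,"wx":0,"wy":0,"wz":0,"claw":0},{"tx":-3.5,"ty":10.8,"tz":-0.1,"wx":0,"wy":0,"wz":0,"claw":0},{"tx":-3.5,"ty":10.8,"tz":-0.1,"wx":0,"wy":0,"wz":0,"claw":0},{"tx":-3.5,"ty":10.8,"tz":-0.1,"wx":0,"wy":0,"wz":0,"claw":0}]' 50
python3 -c "
from h import *
st();print(plan((.5126,-.4245,.152),48.13))
im,d=snap('side','s7');im2,_=snap('top','t7')
cv2.imwrite('pics/s7c.png',cv2.resize(im[120:320,160:360],None,fx=3,fy=3,interpolation=cv2.INTER_CUBIC))
cv2.imwrite('pics/t7c.png',cv2.resize(im2[160:340,260:440],None,fx=3,fy=3,interpolation=cv2.INTER_CUBIC))"
```

```text
clock: 10.58
position: [0.4607, -0.3775, 0.152]
ee_rot: [-2.867, -1.281, 0.001]
force: [-0.2, 1.3, -2.6]
width: 0.121
t 10.58 p [ 0.4607 -0.3775  0.152 ] yawx 48.13 zax [-1.3e-03  8.0e-04 -1.0e+00] F [-0.2  1.3 -2.6] w 0.121 q [ 0.13  0.54  0.69  1.79 -0.41  0.96  0.26]
(array([-0.03,  7.  , -0.01]), array([-0.09,  0.01,  0.  ]))
```

View pics/s7c.png

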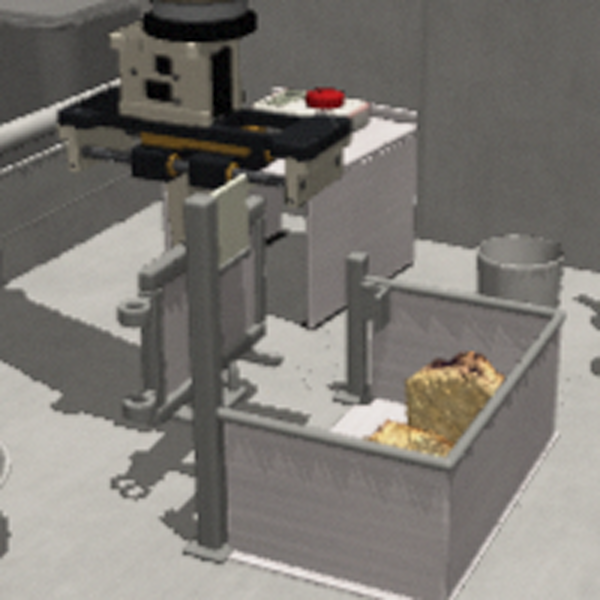

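View pics/t7c.png

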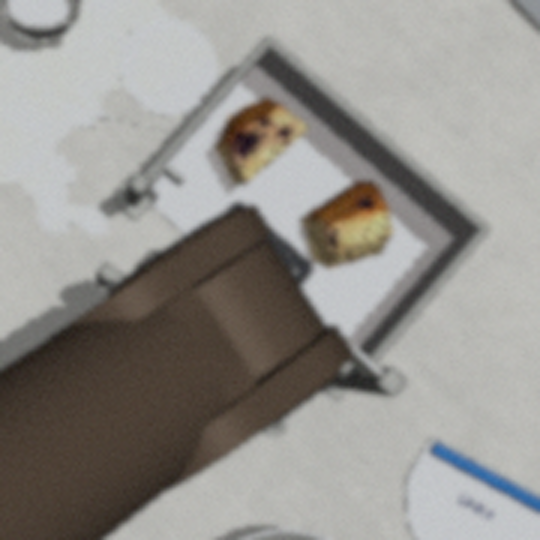

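View pics/s7.png

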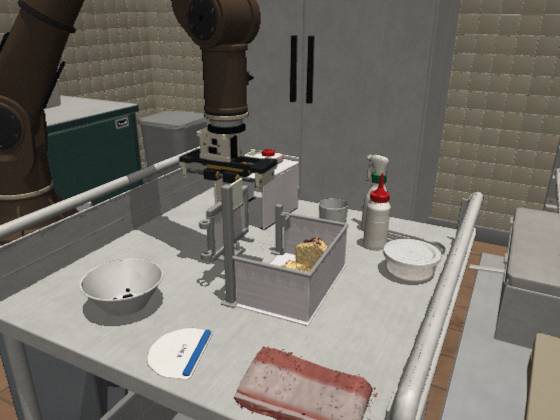

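```bash
python3 -c "
from h import *
P=cloud('side',np.load('/tmp/s7.npy'))
R0=P.reshape(-1,3); o=np.array([.512,-.4252]); x=np.array([.744,-.667]);y=np.array([.667,.744])
L=np.c_[(R0[:,:2]-o)@x,(R0[:,:2]-o)@y,R0[:,2]]
for z0 in np.arange(.18,.6,.04):
    m=(L[:,2]>z0)&(L[:,2]<z0+.04)&(abs(L[:,0])<.3)&(abs(L[:,1])<.25); A=L[m]
    A=A[~((abs(A[:,0])<.02)&(A[:,1]<-.06))]
    if len(A): print(z0.round(2),len(A),np.percentile(A,[1,99],axis=0).round(3).tolist())
"
```

```text
0.18 647 [[-0.152, -0.038, 0.182], [0.02, 0.036, 0.22]]
0.22 1875 [[-0.159, -0.038, 0.22], [0.027, 0.032, 0.259]]
0.26 725 [[-0.118, -0.037, 0.26], [-0.051, 0.021, 0.3]]
0.3 803 [[-0.116, -0.042, 0.3], [-0.026, 0.017, 0.34]]
0.34 921 [[-0.099, -0.042, 0.34], [-0.026, 0.01, 0.379]]
0.38 1026 [[-0.098, -0.042, 0.38], [-0.027, 0.03, 0.419]]
0.42 1015 [[-0.098, -0.043, 0.421], [-0.025, 0.015, 0.459]]
0.46 1599 [[-0.13, -0.057, 0.46], [-0.012, 0.034, 0.5]]
0.5 1985 [[-0.155, -0.058, 0.5], [-0.01, 0.032, 0.537]]
```

```bash
python3 -c "
from h import *
P=cloud('side',np.load('/tmp/s7.npy'))
R0=P.reshape(-1,3); o=np.array([.512,-.4252]); x=np.array([.7445,-.6676]);y=np.array([.6676,.7445])
L=np.c_[(R0[:,:2]-o)@x,(R0[:,:2]-o)@y,R0[:,2]]
def b(n,lo,hi):
    A=L[((L>lo)&(L<hi)).all(1)]; print(n,len(A),A.mean(0).round(4) if len(A) else '',np.percentile(A,[2,98],axis=0).round(4).tolist() if len(A) else '')
b('kn hi',(-.1,-.108,.12),(-.04,-.083,.155))
b('kn lo',(-.1,-.108,.055),(-.04,-.083,.085))
b('top hinge',(-.1,-.079,.145),(-.04,-.03,.175))
b('post',(-.02,-.14,.12),(.02,-.115,.18))
b('pin lo/br',(-.02,-.104,.015),(.02,-.083,.06))
b('hinge end face z<.13',(-.1,-.083,.06),(-.04,-.078,.15))
"
```

```text
kn hi 109 [-0.0661 -0.0976  0.142 ] [[-0.0766, -0.1068, 0.1349], [-0.0579, -0.0831, 0.1469]]
kn lo 99 [-0.0672 -0.0983  0.0738] [[-0.0781, -0.1067, 0.0645], [-0.0584, -0.0842, 0.0786]]
top hinge 124 [-0.0652 -0.059   0.1588] [[-0.0735, -0.0778, 0.1464], [-0.0615, -0.0331, 0.1643]]
post 323 [ 0.0045 -0.1325  0.1505] [[-0.0054, -0.1371, 0.1211], [0.0104, -0.1225, 0.1786]]
pin lo/br 0  
hinge end face z<.13 143 [-0.067  -0.0811  0.1047] [[-0.0744, -0.0829, 0.0657], [-0.0621, -0.0781, 0.1477]]
```

```bash
python3 -m handwheel '[{"tx":0,"ty":0.5,"tz":0,"wx":0,"wy":0,"wz":0,"claw":0},{"tx":0,"ty":1.5,"tz":0,"wx":0,"wy":0,"wz":0,"claw":0},{"tx":0,"ty":2.7,"tz":0,"wx":0,"wy":0,"wz":0,"claw":0},{"tx":0,"ty":4,"tz":0,"wx":0,"wy":0,"wz":0,"claw":0},{"tx":0,"ty":5.2,"tz":0,"wx":0,"wy":0,"wz":0,"claw":0},{"tx":0,"ty":6.2,"tz":0,"wx":0,"wy":0,"wz":0,"claw":0},{"tx":0,"ty":6.8,"tz":0,"wx":0,"wy":0,"wz":0,"claw":0},{"tx":0,"ty":7,"tz":0,"wx":0,"wy":0,"wz":0,"claw":0},{"tx":0,"ty":7,"tz":0,"wx":0,"wy":0,"wz":0,"claw":0},{"tx":0,"ty":7,"tz":0,"wx":0,"wy":0,"wz":0,"claw":0}]' 50
python3 -c "
from h import *
im,d=snap('side','s8');im2,d2=snap('top','t8')
st();print(plan((.5126,-.4245,.152),48.13))
cv2.imwrite('pics/s8c.png',cv2.resize(im[150:300,190:340],None,fx=4,fy=4,interpolation=cv2.INTER_CUBIC))
cv2.imwrite('pics/t8c.png',cv2.resize(im2[250:310,340:420],None,fx=8,fy=8,interpolation=cv2.INTER_CUBIC))
P=cloud('side',d)
R0=P.reshape(-1,3); o=np.array([.512,-.4252]); x=np.array([.7445,-.6676]);y=np.array([.6676,.7445])
L=np.c_[(R0[:,:2]-o)@x,(R0[:,:2]-o)@y,R0[:,2]]
def b(n,lo,hi):
    A=L[((L>lo)&(L<hi)).all(1)]; print(n,len(A),A.mean(0).round(4) if len(A) else '',np.percentile(A,[2,98],axis=0).round(4).tolist() if len(A) else '')
b('kn hi',(-.03,-.11,.12),(.03,-.083,.155))
"
```

```text
clock: 11.52
position: [0.5129, -0.4241, 0.1527]
ee_rot: [-2.868, -1.281, 0.0]
force: [-0.1, 0.2, -1.9]
width: 0.128
t 11.62 p [ 0.5129 -0.4241  0.1528] yawx 48.13 zax [-1.e-04  5.e-04 -1.e+00] F [-0.4 -0.5 -1.8] w 0.124 q [ 0.2   0.65  0.67  1.6  -0.45  1.05  0.27]
(array([-0.05,  0.01,  0.08]), array([-0.02, -0.02,  0.  ]))
kn hi 94 [ 0.0049 -0.0967  0.142 ] [[-0.0053, -0.1067, 0.1248], [0.0123, -0.0835, 0.1471]]
```

View pics/s8c.png

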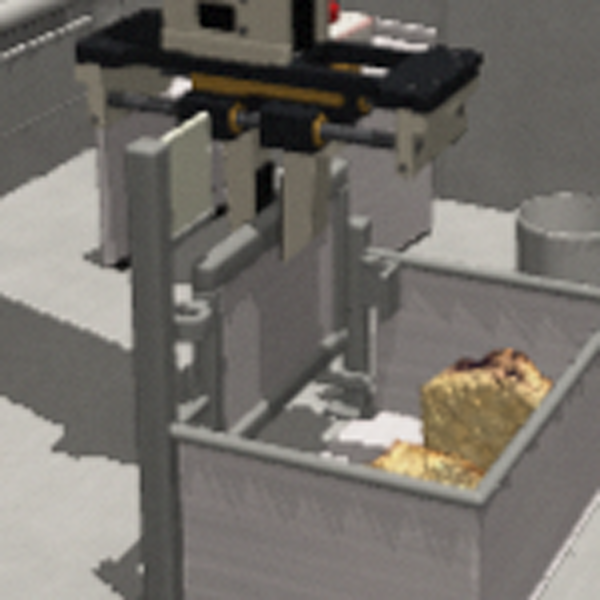

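View pics/t8c.png

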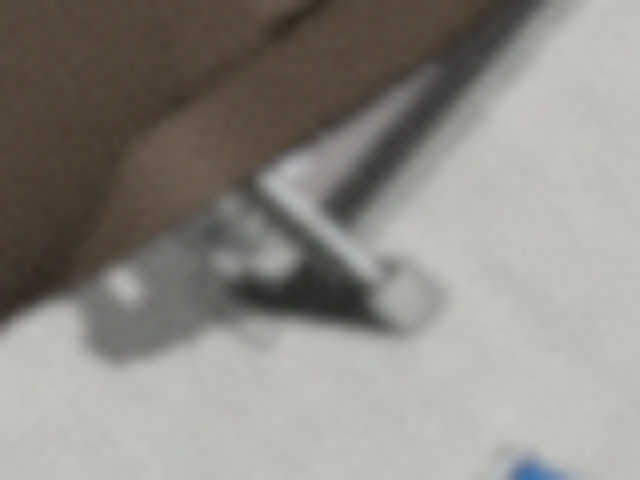

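```bash
python3 -m handwheel '[{"tx":-0.05,"ty":0,"tz":0.5,"wx":0,"wy":0,"wz":0,"claw":0},{"tx":-0.05,"ty":0,"tz":1,"wx":0,"wy":0,"wz":0,"claw":0},{"tx":-0.05,"ty":0,"tz":1.3,"wx":0,"wy":0,"wz":0,"claw":0},{"tx":-0.05,"ty":0,"tz":1.6,"wx":0,"wy":0,"wz":0,"claw":0},{"tx":-0.05,"ty":0,"tz":1.9,"wx":0,"wy":0,"wz":0,"claw":0},{"tx":-0.05,"ty":0,"tz":2.2,"wx":0,"wy":0,"wz":0,"claw":0},{"tx":-0.05,"ty":0,"tz":2.2,"wx":0,"wy":0,"wz":0,"claw":0}]' 50
python3 -c "
from h import *
st()
im,d=snap('side','s9')
cv2.imwrite('pics/s9c.png',cv2.resize(im[150:300,190:340],None,fx=4,fy=4,interpolation=cv2.INTER_CUBIC))
"
```

```text
clock: 12.2
position: [0.5127, -0.4246, 0.1299]
ee_rot: [-2.868, -1.281, 0.001]
force: [0.9, 0.0, -2.0]
width: 0.128
t 12.2 p [ 0.5127 -0.4246  0.1299] yawx 48.14 zax [-8.e-04  6.e-04 -1.e+00] F [ 0.9  0.  -2. ] w 0.128 q [ 0.21  0.67  0.65  1.62 -0.46  1.01  0.28]
```

View pics/s9c.png

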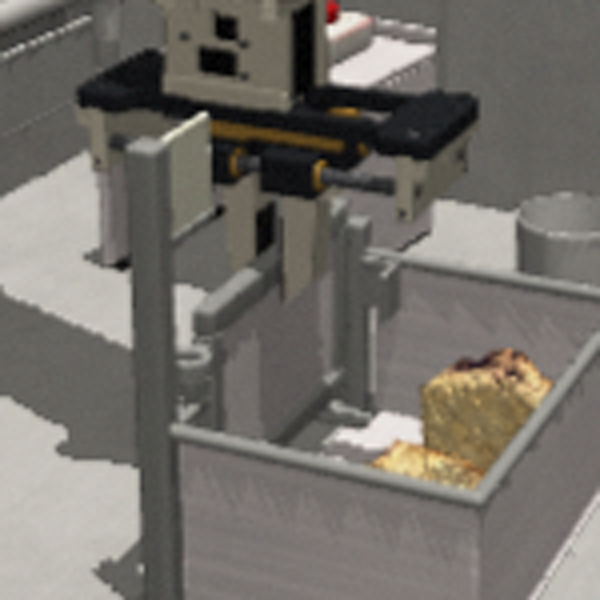

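```bash
python3 -m handwheel '[{"tx":0,"ty":0,"tz":0.3,"wx":0,"wy":0,"wz":0,"claw":0},{"tx":0,"ty":0,"tz":0.6,"wx":0,"wy":0,"wz":0,"claw":0},{"tx":0,"ty":0,"tz":0.9,"wx":0,"wy":0,"wz":0,"claw":0},{"tx":0,"ty":0,"tz":1.1,"wx":0,"wy":0,"wz":0,"claw":0},{"tx":0,"ty":0,"tz":1.2,"wx":0,"wy":0,"wz":0,"claw":0},{"tx":0,"ty":0,"tz":1.2,"wx":0,"wy":0,"wz":0,"claw":0}]' 50
python3 -c "
from h import *
st()
im,d=snap('side','s10')
cv2.imwrite('pics/s10c.png',cv2.resize(im[150:300,190:340],None,fx=4,fy=4,interpolation=cv2.INTER_CUBIC))
"
```

```text
clock: 12.75
position: [0.5129, -0.4248, 0.1185]
ee_rot: [-2.868, -1.281, 0.0]
force: [-0.0, 0.9, -2.5]
width: 0.126
t 12.75 p [ 0.5129 -0.4248  0.1185] yawx 48.14 zax [-3.e-04  2.e-04 -1.e+00] F [-0.   0.9 -2.5] w 0.126 q [ 0.21  0.68  0.65  1.63 -0.47  0.99  0.29]
```

View pics/s10c.png

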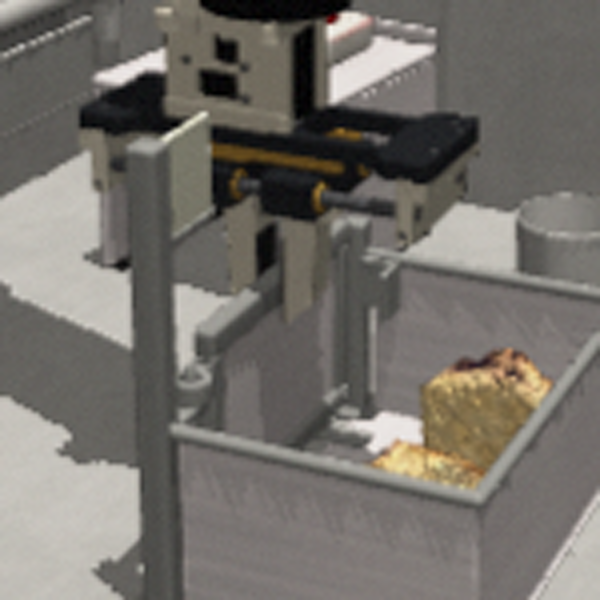

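```bash
python3 -m handwheel '[{"tx":0,"ty":0,"tz":0.1,"wx":0,"wy":0,"wz":0,"claw":0},{"tx":0,"ty":0,"tz":0.1,"wx":0,"wy":0,"wz":0,"claw":0}]' 50
python3 -m handwheel '[{"tx":0,"ty":0,"tz":0.1,"wx":0,"wy":0,"wz":0,"claw":0},{"tx":0,"ty":0,"tz":0.1,"wx":0,"wy":0,"wz":0,"claw":0}]' 50
```

```text
clock: 12.97
position: [0.5132, -0.4249, 0.1179]
ee_rot: [2.868, 1.281, 0.0]
force: [-0.6, 1.2, 0.2]
width: 0.126
clock: 13.13
position: [0.5134, -0.425, 0.1172]
ee_rot: [2.868, 1.281, 0.001]
force: [-0.4, 2.8, 4.3]
width: 0.129
```

Seated on the brackets (upward reaction 4 N). Release by opening slowly.

```bash
python3 -m handwheel '[{"tx":0,"ty":0,"tz":0,"wx":0,"wy":0,"wz":0,"claw":0.15},{"tx":0,"ty":0,"tz":0,"wx":0,"wy":0,"wz":0,"claw":0.18},{"tx":0,"ty":0,"tz":0,"wx":0,"wy":0,"wz":0,"claw":0.22},{"tx":0,"ty":0,"tz":0,"wx":0,"wy":0,"wz":0,"claw":0.3},{"tx":0,"ty":0,"tz":0,"wx":0,"wy":0,"wz":0,"claw":0.4},{"tx":0,"ty":0,"tz":0,"wx":0,"wy":0,"wz":0,"claw":0.45},{"tx":0,"ty":0,"tz":0,"wx":0,"wy":0,"wz":0,"claw":0.45},{"tx":0,"ty":0,"tz":0,"wx":0,"wy":0,"wz":0,"claw":0.45}]' 20
python3 -c "
from h import *
st()
im,d=snap('side','s11')
cv2.imwrite('pics/s11c.png',cv2.resize(im[150:300,190:340],None,fx=4,fy=4,interpolation=cv2.INTER_CUBIC))
"
```

```text
clock: 13.8
position: [0.5129, -0.4249, 0.1167]
ee_rot: [-2.868, -1.281, 0.0]
force: [0.1, 0.3, 0.3]
width: 0.447
t 13.8 p [ 0.5129 -0.4249  0.1167] yawx 48.14 zax [-0.  0. -1.] F [0.1 0.3 0.3] w 0.447 q [ 0.21  0.68  0.64  1.64 -0.47  0.98  0.29]
```

View pics/s11c.png

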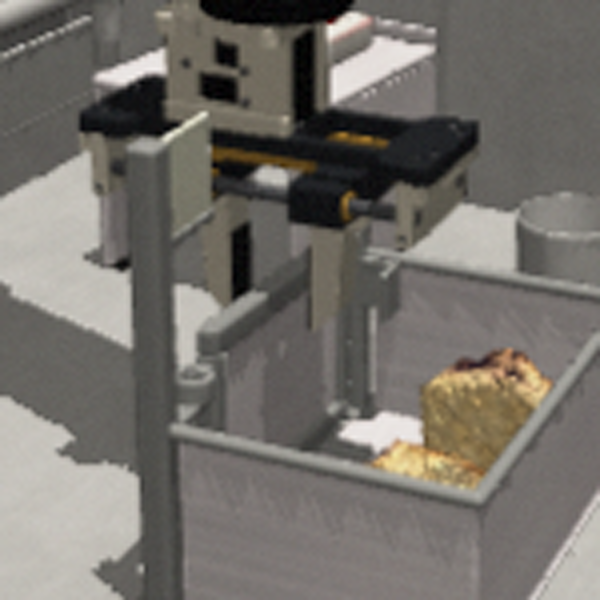

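```bash
python3 -m handwheel '[{"tx":0,"ty":0,"tz":-1,"wx":0,"wy":0,"wz":0,"claw":0.45},{"tx":0,"ty":0,"tz":-3,"wx":0,"wy":0,"wz":0,"claw":0.45},{"tx":0,"ty":0,"tz":-6,"wx":0,"wy":0,"wz":0,"claw":0.45},{"tx":0,"ty":0,"tz":-9,"wx":0,"wy":0,"wz":0,"claw":0.45},{"tx":0,"ty":-1,"tz":-12,"wx":0,"wy":0,"wz":0,"claw":0.45},{"tx":0,"ty":-4,"tz":-14,"wx":0,"wy":0,"wz":0,"claw":0.45},{"tx":1,"ty":-8,"tz":-14,"wx":0,"wy":0,"wz":0,"claw":0.45},{"tx":2,"ty":-12,"tz":-14,"wx":0,"wy":0,"wz":0,"claw":0.45},{"tx":4,"ty":-15,"tz":-14,"wx":0,"wy":0,"wz":0,"claw":0.45},{"tx":6,"ty":-18,"tz":-14,"wx":0,"wy":0,"wz":0,"claw":0.45},{"tx":8,"ty":-21,"tz":-14,"wx":0,"wy":0,"wz":0,"claw":0.45},{"tx":8,"ty":-21,"tz":-14,"wx":0,"wy":0,"wz":0,"claw":0.45}]'
python3 -c "
from h import *
st()
im,d=snap('side','s12');im2,d2=snap('top','t12')
cv2.imwrite('pics/s12c.png',cv2.resize(im[150:300,190:340],None,fx=4,fy=4,interpolation=cv2.INTER_CUBIC))
cv2.imwrite('pics/t12c.png',cv2.resize(im2[160:310,285:435],None,fx=4,fy=4,interpolation=cv2.INTER_CUBIC))
for n,dd in(('side',d),('top',d2)):
    R0=cloud(n,dd).reshape(-1,3); o=np.array([.512,-.4252]); x=np.array([.7445,-.6676]);y=np.array([.6676,.7445])
    L=np.c_[(R0[:,:2]-o)@x,(R0[:,:2]-o)@y,R0[:,2]]
    for y0 in np.arange(-.08,.08,.02):
        A=L[(abs(L[:,0])<.03)&(L[:,1]>y0)&(L[:,1]<y0+.02)&(L[:,2]>.115)&(L[:,2]<.15)]
        if len(A): print(n,y0.round(3),len(A),'x',A[:,0].mean().round(4),'ztop',np.percentile(A[:,2],90).round(4),np.median(A[:,2]).round(4))
    A=L[(abs(L[:,0])<.02)&(abs(L[:,1]+.093)<.012)&(L[:,2]>.09)&(L[:,2]<.13)]; print(n,'knuckle',len(A),A.mean(0).round(4),np.percentile(A[:,2],[10,50,90]).round(4))
"
```

```text
clock: 14.85
position: [0.4087, -0.2187, 0.2566]
ee_rot: [-2.86, -1.288, -0.002]
force: [0.0, -0.0, 0.1]
width: 0.449
t 14.85 p [ 0.4087 -0.2187  0.2566] yawx 48.49 zax [-9.e-04  5.e-03 -1.e+00] F [ 0.  -0.   0.1] w 0.449 q [-0.28  0.17  0.78  1.97 -0.14  1.06 -0.16]
side -0.08 80 x 0.004 ztop 0.1294 0.1246
side -0.06 47 x 0.0058 ztop 0.1285 0.125
side -0.04 47 x 0.0061 ztop 0.1279 0.1261
side -0.02 40 x 0.0056 ztop 0.1266 0.1248
side 0.0 38 x 0.006 ztop 0.1258 0.1246
side 0.02 30 x 0.006 ztop 0.1252 0.1225
side 0.04 32 x 0.006 ztop 0.1243 0.1231
side 0.06 23 x 0.0058 ztop 0.1228 0.1216
side knuckle 103 [ 0.006  -0.0965  0.1082] [0.1003 0.11   0.1135]
top -0.08 41 x 0.0004 ztop 0.131 0.1279
top -0.06 49 x 0.0002 ztop 0.1307 0.1272
top -0.04 46 x 0.0009 ztop 0.1299 0.126
top -0.02 51 x 0.0009 ztop 0.1288 0.1248
top 0.0 47 x 0.0008 ztop 0.1268 0.1237
top 0.02 45 x 0.0014 ztop 0.1277 0.1241
top 0.04 47 x 0.0015 ztop 0.1258 0.123
top 0.06 43 x 0.0018 ztop 0.1245 0.121
top knuckle 62 [-0.0018 -0.0924  0.1089] [0.1012 0.1107 0.1139]
```

View pics/s12c.png

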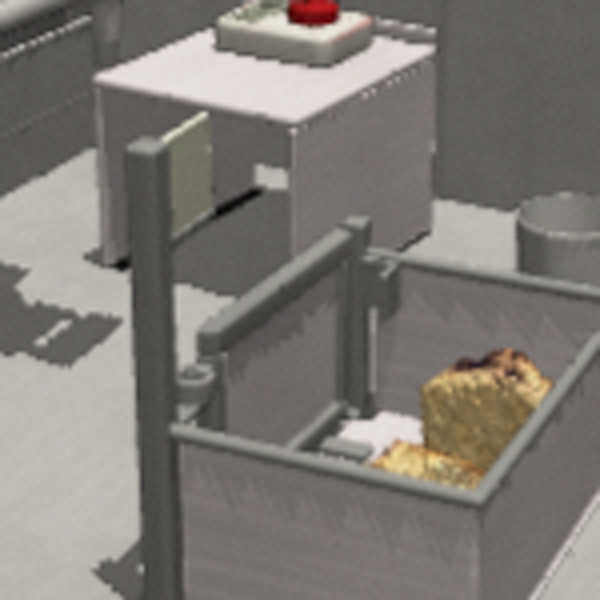

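View pics/t12c.png

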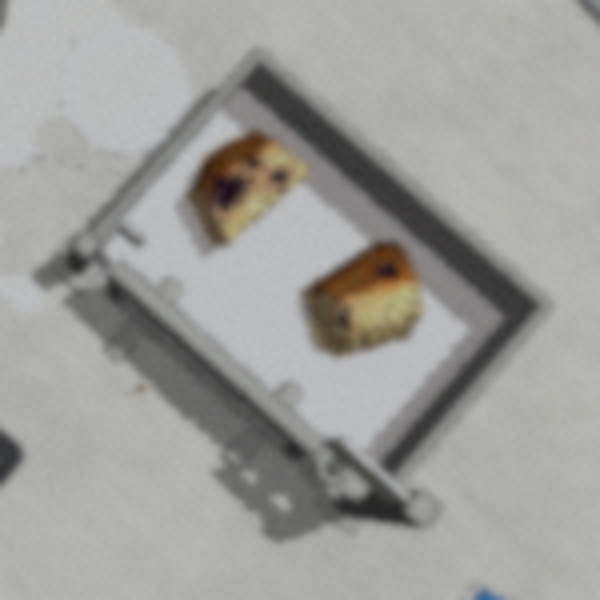

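View pics/t12.png

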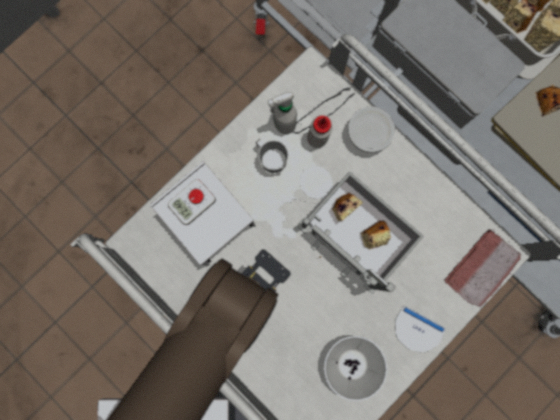

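```bash
python3 -m handwheel '[{"tx":0,"ty":0,"tz":0,"wx":0,"wy":0,"wz":0,"claw":0.45},{"tx":0,"ty":0,"tz":0,"wx":0,"wy":0,"wz":0,"claw":0.45},{"tx":0,"ty":0,"tz":0,"wx":0,"wy":0,"wz":0,"claw":0.45},{"tx":0,"ty":0,"tz":0,"wx":0,"wy":0,"wz":0,"claw":0.45},{"tx":0,"ty":0,"tz":0,"wx":0,"wy":0,"wz":0,"claw":0.45},{"tx":0,"ty":0,"tz":0,"wx":0,"wy":0,"wz":0,"claw":0.45},{"tx":0,"ty":0,"tz":0,"wx":0,"wy":0,"wz":0,"claw":0.45},{"tx":0,"ty":0,"tz":0,"wx":0,"wy":0,"wz":0,"claw":0.45}]'
python3 -c "
from h import *
im2,d2=snap('top','t13')
R0=cloud('top',d2).reshape(-1,3); o=np.array([.512,-.4252]); x=np.array([.7445,-.6676]);y=np.array([.6676,.7445])
L=np.c_[(R0[:,:2]-o)@x,(R0[:,:2]-o)@y,R0[:,2]]
for y0 in (-.06,0,.06):
    A=L[(abs(L[:,0])<.03)&(L[:,1]>y0)&(L[:,1]<y0+.02)&(L[:,2]>.115)&(L[:,2]<.15)]
    print(y0,A[:,0].mean().round(4),np.percentile(A[:,2],90).round(4))
a=cv2.imread('pics/top0.png');m=cv2.absdiff(a,im2).max(2)
for n,(u0,v0,u1,v1) in dict(timer=(165,175,215,225),cup=(255,138,290,175),cakes=(332,190,392,248)).items(): print(n,(m[v0:v1,u0:u1]>50).mean().round(3))
print(arm.sign_off())"
```

```text
clock: 15.62
position: [0.4099, -0.2253, 0.2567]
ee_rot: [-2.869, -1.281, 0.0]
force: [-0.1, 0.7, -0.0]
width: 0.448
-0.06 0.0005 0.1298
0 0.0009 0.1283
0.06 0.0017 0.1246
timer 0.0
cup 0.0
cakes 0.001
the job is handed in; nothing more can be done
None
```

The gate now hangs shut on both pins of the cake guard, and I handed the job in at about 15.7 s.

- **Drawing it out:** I gripped the gate by its hinge end and pulled it from under the shelf. I stood it on the open table with its near end about 8 cm clear of the shelf and let go. Both camera views showed it standing on its own.
- **Hanging it:** I took it again at the middle of the top rail and came in from the front with its base about 45 mm up. I then lowered it until the brackets pushed back with about 4 N, and let go.

**Last checks**
- The top edge drops from 130 mm at the hinge end to 125 mm at the free end, about 2.5° of sag.
- The free end is about 2 mm out of line with the guard's front. It had not moved between two pictures 0.8 s apart.
- The high knuckle's top reads about 113 mm, and the high pin shows through its bore. I did not see the low knuckle directly; it is judged from the gate's height and the 4 N contact.
- The timer, cup and cake show no change from the first picture.
- The arm is well clear, with no force on the tool.

One check disagreed: the side camera puts the gate about 5 mm further into the guard than the top camera does. It was already about 3 mm off at the guard's post, so I relied on the top camera.

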